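# Seat a tube block in the dry-bath heater and clamp it

### The arm

A 6-joint arm with a two-finger parallel gripper is mounted at the origin on the work surface. World frame = base frame: x ahead of the robot, y to its left, z up, the work surface at z = 0. Lengths are in m, angles in rad, forces in N, time in s.
With the tool pointing down it reaches from about 0.35 to 0.975 m from the base axis. Payload 4.9 kg.
Tool frame: the origin (TCP) lies midway between the tips of the shut fingers; the grasp point (between the pads) lies ctrl.grip_depth behind it (ctrl.grip_depth is the distance from the TCP to the grasp point, in m); z points along the fingers, y is the line along which they close (so a half turn about z gives the same grasp; the last joint's range is limited). The gripper opens to 85 mm and grips with 20 to 120 N. Pads are 22 mm wide; open, the fingers measure 114 mm over their backs; the gripper's body (76 mm by 85 mm) begins 54 mm behind the grasp point. The pads swing forward as they close: fully open they stand 13 mm farther back than shut.
Start: joints at [-0.119, 0.053, 1.613, -0, 1.476, -0.119], TCP at [0.625, 0, 0.231] pointing down, gripper open.
Joint ranges: [-3.01, 3.01], [-1.01, 2.22], [0.06, 2.58], [-1.02, 4.17], [0.09, 2.62], [-3.14, 3.14]. Speed limits (rad/s): [2.57, 2.57, 3.14, 3.14, 3.14, 3.14].

### API

Orientations are given as a rotation vector (axis times angle).
In Python, from station import ctrl, get_image, camera_model gives the robot as it stands. The module is installed in compiled form; this text tells all that it offers.
- The arm moves only by the shell command python3 -m crank 'ROWS' [FORCE]. ROWS is JSON, a list of rows, each a list of 7 numbers: the shift along the tool's x, y, z in mm, then the turn, a rotation vector about the tool's x, y, z in rad, then the opening, from -1 (shut) to 1 (fully open). A call has exactly 10 rows; each row shifts and turns the commanded pose from where the row before left it, along the tool's axes as they then stand; what a row does not reach is not made up. A row lasts 1/12 s, in which the tool goes at most 41.7 mm and 7.16 degrees, less where a joint would pass 70% of its speed; a pose out of reach is approached as far as the arm can. A call with a gripper value outside its range is refused whole. The fingers move at their own pace and stop on an object; FORCE is the grip in N (left out, the last holds). Time passes only in rows, so rows that do not move let the fingers close, or fill a call up. It gives the time, the measured TCP pose, the force, the opening and the grip force at its end, in the units of the state.
- ctrl.get_obs(): the state, without advancing time (a new reading comes with each control period).
- get_image(name): name is "scene" or "side" or "wrist"; returns the picture (420x560x3 uint8, red, green, blue); there is no depth.
- camera_model(name): a dict with "vertical_fov" (degrees; the focal length in pixels is half the picture's height over the tangent of half this angle, whatever the lens; pixels are square), "cx", "cy" (the principal point, pixels), "R" (3x3) and "t" (3): a world point X has camera coordinates R X + t; the wrist camera has in their place "hand_eye" (4x4, takes a point from camera to tool coordinates, whose origin is the TCP and whose axes are the flange's). Camera axes: x right, y down, z forward; pixel columns grow to the right and rows downward; lengths in m; the calibration is good to about 2 mm. The wrist camera is an equidistant fisheye: a pixel r from the principal point sees the ray r / f radians off the axis. A picture is of the moment at which its call begins: read the wrist's pose just before it. camera_model takes no time and is no camera call.
- ctrl.finish_job(): hands the job in; it is judged then, once.
The state is a dict: "t": time; "q": joint angles; "dq": joint speeds; "effort": joint torques, N m; "tool_pos": TCP position; "tool_rot": TCP orientation; "contact_force": force on the tool from outside, world axes, zero at the start; "wrist_torque": the same for the moment, N m; "opening": finger opening in m; "grip_force": force on a finger pad.
Only numpy, scipy, OpenCV 4.12 (cv2) and the standard library are available. Lean on these libraries where they do the work, as an engineer would, in place of code of your own. Each camera call takes 0.05 s, during which the arm holds its last target. There are 200 camera calls.

### The job

Swing the heater's hold-down clamp well back, then lower the rectangular six-hole aluminium tube block gently (not dropped) into the heater's pocket and press it down until you feel it is fully home on the pocket floor. Only when it is home, swing the clamp right down over it and let go. Leave the bottle, the tube rack and the round block where they stand.

Things in the scene. Friction and masses are not known exactly. Their poses are not given: they have to be found in the camera images.
- block_center (a point): centre (half-way up) of the loose rectangular aluminium tube block: 90 mm long (x), 50 mm wide (y), 50 mm high (z up), 0.3 to 0.55 kg, upright on the bench, six dark 17 mm holes marked in its flat top. Its two ends are alike: it may go in either way round. Grasp it across its width at mid-length
- heater: fixed white dry-bath heater on the bench; origin at bench height under the pocket centre, x along the pocket towards the clamp hinge, y across, z up. Its housing reaches x -85 to +125 mm and y -85 to +85 mm; its top is 65 mm above the bench; all of the clamp stands above that
- pocket_mouth (a point): centre of the heater's pocket at the housing top, 65 mm above the bench; axes as the heater. Pocket 94 mm (x) by 54 mm (y), 20 mm deep, so 2 mm play on each side of the block; 4 mm 45-degree lead-in round the mouth. Half-way along both long sides is a cut-out for fingers, x -24 to +24 mm, as deep as the pocket, out to y = -70 and +70 mm
- seat (a point): centre of the hard pocket floor, 45 mm above the bench; axes as the heater. Home = block centre 25 mm above this. A copper contact plate (70 x 36 mm) stands 5 to 10 mm up out of the floor at the start; friction holds it under the block's weight, so a block just set down stands proud. About 11 N in all (weight plus push) sinks it and it stays sunk
- clamp_hinge (a point): hinge axis of the heater's clamp, fixed on the heater 85 mm along the heater's x from the pocket centre, 108 mm above the bench, between two 54 mm high posts on the heater's top; the axis lies along the heater's y
- clamp (a joint): clamp angle, rad: 0 = closed (arm level over the pocket, pointing from the hinge to the heater's -x; end stop), 1.57 upright, 2.0 fully back. Starts at 0.35 to 1.15. Stiff friction hinge: stays where left, 3 to 4 N at the knob moves it. Closed, its rubber foot (24 mm wide, 85 mm from the hinge) is 1.5 mm above a block that is home; a proud block is in its way
- clamp_knob (a point): centre of the black barrel knob at the free end of the clamp arm, 170 mm from the hinge axis. The barrel is 28 mm in diameter and 36 mm long along the heater's y; the arm behind it is a steel strap 22 mm wide, 8 mm thick. Pinched on its two flat ends from above, it can turn between the fingers as the clamp swings
- round_block_center (a point): centre of a bystander: loose round aluminium block, 72 mm diameter, 65 mm high, seven holes in its top
- rack_center (a point): centre of a bystander: loose white tube rack, 105 (x) x 65 (y) x 51 mm with rows of grey and green caps
- bottle_center (a point): centre of a bystander: amber glass bottle, 62 mm diameter, 150 mm high, near the heater
- block: the same tube block, origin at the centre of its underside
Mind the look-alikes: they are no part of the job. Leave any pink look-alike of the block alone.

How it is judged:
By the outcome, as a careful person would: the job done as asked, in the order asked, and still so for the second after the job is handed in, with the robot touching nothing.
It also fails if it takes over 72 s, if anything falls off the work surface, if the arm or the gripper's body presses on something with over 40 N, if the wrist force passes 120 N, or if a joint passes its speed limit or range.

## Working session

There is one attempt and no reset: what is moved stays moved. The work goes in short steps, Python scripts to look and compute and a shell command to move; the robot and the scene stay as the last step left them, time stands still between calls to the robot, and variables do not carry over. Pictures are saved under pics/ and viewed, at most 12 in all, crops included, and the job is handed in when it is done.

```bash
mkdir -p pics; cat > h.py <<'E'
import numpy as np, cv2
from scipy.spatial.transform import Rotation as Ro
from station import ctrl, get_image, camera_model
def grab(n,fn):
    o=ctrl.get_obs(); im=get_image(n); cv2.imwrite('pics/'+fn,im[:,:,::-1]); return im,o
def ray(n,px,o=None):
    m=camera_model(n); f=210/np.tan(np.radians(m['vertical_fov'])/2)
    d=np.array([px[0]-m['cx'],px[1]-m['cy']])/f
    if n!='wrist':
        R=np.array(m['R']);t=np.array(m['t']); return -R.T@t, R.T@np.array([d[0],d[1],1])
    r=np.hypot(*d); s=np.sin(r)/r if r>1e-9 else 1
    v=np.array([d[0]*s,d[1]*s,np.cos(r)]); H=np.array(m['hand_eye'])
    T=Ro.from_rotvec(o['tool_rot']).as_matrix()
    return T@H[:3,3]+np.array(o['tool_pos']), T@H[:3,:3]@v
def onz(n,px,z,o=None):
    c,d=ray(n,px,o); return c+d*(z-c[2])/d[2]
def proj(n,X,o=None):
    m=camera_model(n); f=210/np.tan(np.radians(m['vertical_fov'])/2)
    if n!='wrist':
        c=np.array(m['R'])@X+np.array(m['t']); return np.array([m['cx'],m['cy']])+f*c[:2]/c[2]
    H=np.array(m['hand_eye']); T=Ro.from_rotvec(o['tool_rot']).as_matrix()
    p=T.T@(np.array(X)-o['tool_pos']); c=H[:3,:3].T@(p-H[:3,3])
    r=np.hypot(c[0],c[1]); th=np.arctan2(r,c[2]); return np.array([m['cx'],m['cy']])+f*th*c[:2]/r
def tri(*rs):
    A=np.zeros((3,3));b=np.zeros(3)
    for c,d in rs:
        d=d/np.linalg.norm(d);P=np.eye(3)-np.outer(d,d);A+=P;b+=P@c
    return np.linalg.solve(A,b)
E
python3 - <<'E'
from h import *
ims=[grab(n,n+'0.png')[0] for n in('scene','side','wrist')]
o=ctrl.get_obs();print(o['tool_pos'],o['tool_rot'],o['contact_force'],ctrl.grip_depth,o['opening'],o['t'])
for n in('scene','side'):
    m=camera_model(n);print(n,m['vertical_fov'],ray(n,(280,210)))
print(camera_model('wrist'))
E
```

```text
[6.24522610e-01 7.04098821e-05 2.30330431e-01] [-2.22055669e+00 -2.22053496e+00  1.53460818e-03] [0.52026791 0.62917713 0.11900142] 0.0187 0.08566890125379041 0.15
scene 54.582732507942154 (array([1.34042986, 0.09985701, 0.55468606]), array([-0.83568069, -0.17509522, -0.52076782]))
side 43.26689231968307 (array([0.15627096, 1.03444904, 0.84252836]), array([ 0.31550388, -0.79863027, -0.51282512]))
{'vertical_fov': 65.70646984690485, 'cx': 276.0171733249916, 'cy': 208.4276397919602, 'hand_eye': array([[ 1.73457751e-06, -9.60538154e-01, -2.78148262e-01,
         6.96793284e-02],
       [ 9.99999998e-01, -1.65031088e-05,  6.32268669e-05,
        -8.75466643e-05],
       [-6.53221290e-05, -2.78148261e-01,  9.60538152e-01,
        -1.42775994e-01],
       [ 0.00000000e+00,  0.00000000e+00,  0.00000000e+00,
         1.00000000e+00]])}
```

View pics/scene0.png

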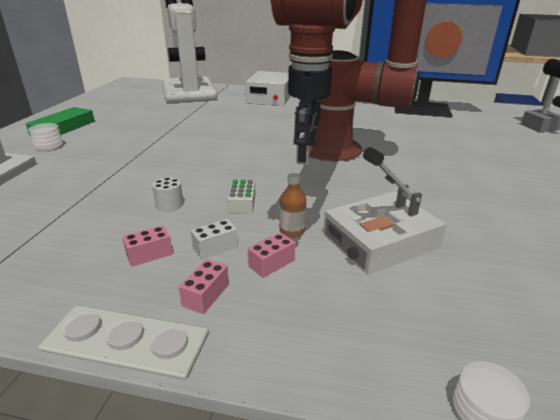

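View pics/side0.png

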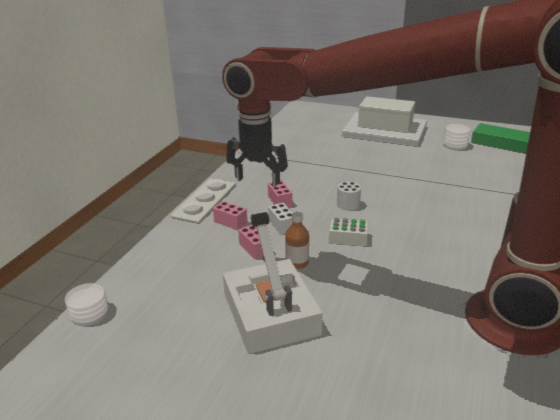

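View pics/wrist0.png

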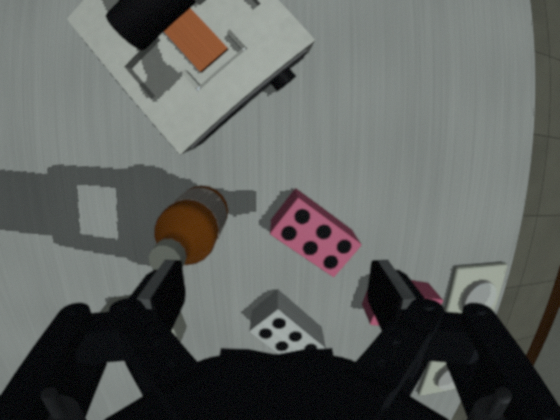

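The scene view (camera opposite the robot) shows three pink six-hole blocks at (148,245), (205,285) and (272,253). It also shows one silver six-hole block at (214,238), a round block at (168,193), the rack at (241,195), the bottle at (293,210) and the heater at (385,228) with its knob at (374,157). The silver rectangular block fits the description. I'll confirm it in an enlarged crop.

```bash
python3 - <<'E'
from h import *
S=cv2.imread('pics/scene0.png');D=cv2.imread('pics/side0.png')
def c(I,x,y,w,h,W,H): return cv2.resize(I[y:y+h,x:x+w],(W,H),interpolation=cv2.INTER_CUBIC)
a=np.vstack([c(S,180,210,70,52,400,300),c(D,255,195,70,52,400,300)])
b=np.vstack([c(S,315,145,135,101,400,300),c(D,215,205,120,90,400,300)])
cv2.imwrite('pics/crop1.png',np.hstack([a,b]))
W=cv2.imread('pics/wrist0.png')
for n,I,(x,y,w,h) in(('scene',S,(186,212,60,46)),('side',D,(264,200,36,34))):
    g=cv2.cvtColor(I,cv2.COLOR_BGR2GRAY)[y:y+h,x:x+w]
    N,l,s,ce=cv2.connectedComponentsWithStats((g<75).astype(np.uint8))
    print(n,[(s[i,4],(ce[i]+[x,y]).round(1).tolist(),onz(n,ce[i]+[x,y],.05)[:2].round(4).tolist()) for i in range(1,N) if s[i,4]>5])
# knob black
for n,I,(x,y,w,h) in(('scene',S,(355,140,40,30)),('side',D,(240,205,40,30))):
    g=I.max(2)[y:y+h,x:x+w]
    N,l,s,ce=cv2.connectedComponentsWithStats((g<60).astype(np.uint8))
    print(n,[(s[i].tolist(),(ce[i]+[x,y]).round(1).tolist()) for i in range(1,N) if s[i,4]>20])
E
```

```text
scene [(np.int32(10), [223.0, 222.5], [0.6126, -0.1838]), (np.int32(15), [211.3, 226.1], [0.6322, -0.2042]), (np.int32(13), [227.8, 227.2], [0.6285, -0.1671]), (np.int32(14), [198.9, 229.9], [0.6528, -0.2254]), (np.int32(15), [215.7, 230.9], [0.6482, -0.1883]), (np.int32(15), [203.3, 235.1], [0.6691, -0.2087])]
side [(np.int32(49), [265.8, 218.3], [0.6654, -0.1432]), (np.int32(6), [289.0, 214.5], [0.6104, -0.185])]
scene [([8, 8, 20, 17, 238], [373.0, 155.8])]
side [([12, 8, 17, 15, 164], [259.6, 219.1])]
```

View pics/crop1.png

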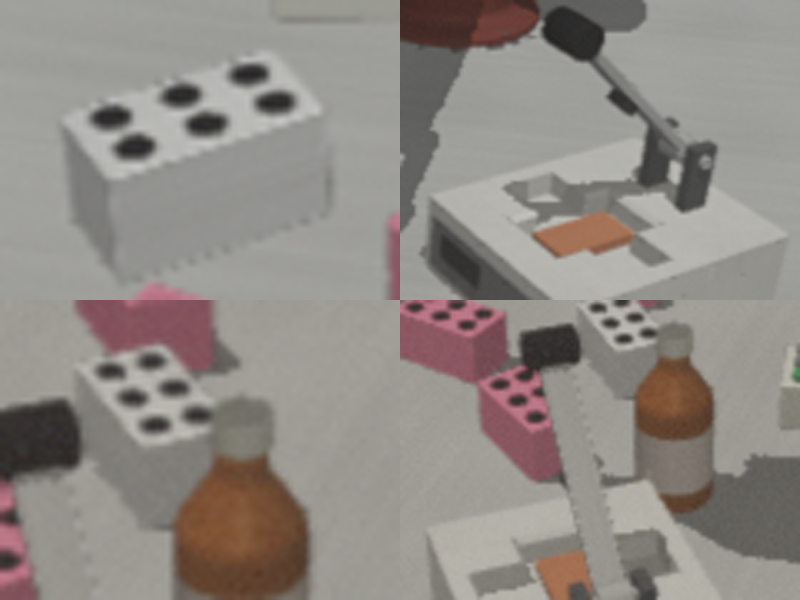

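The crop confirms the target: a silver rectangular block with six dark holes, at scene (214,229). Next I'll locate the heater.

```bash
python3 - <<'E'
from h import *
o=dict(tool_pos=np.array([.62452,.00007,.23033]),tool_rot=np.array([-2.22056,-2.22053,.00153]))
print('knob',tri(ray('scene',(373,155.8)),ray('side',(259.6,219.1))))
W=cv2.imread('pics/wrist0.png');S=cv2.imread('pics/scene0.png');D=cv2.imread('pics/side0.png')
for n,I in(('wrist',W),('scene',S),('side',D)):
    h=cv2.cvtColor(I,cv2.COLOR_BGR2HSV); m=((h[...,0]<16)&(h[...,1]>110)&(h[...,2]>110)).astype(np.uint8)
    N,l,s,ce=cv2.connectedComponentsWithStats(m)
    for i in range(1,N):
        if s[i,4]>60:
            r=cv2.minAreaRect(np.argwhere(l==i)[:,::-1].astype(np.float32))
            print(n,s[i,4],ce[i].round(1),onz(n,ce[i],.0525,o).round(4), cv2.boxPoints(r).round(0).tolist())
for p in[(313,40),(183,152),(70,22),(165,30),(200,70),(225,55)]: print('w',p,onz('wrist',p,.065,o)[:2].round(4))
for p in[(325,211),(446,224)]: print('s',p,onz('scene',p,.065)[:2].round(4))
for p in[(224,273),(290,260),(319,318)]: print('d',p,onz('side',p,.065)[:2].round(4))
c=np.hstack([cv2.resize(W[0:170,50:330],(800,486))])
cv2.imwrite('pics/crop2.png',c)
E
```

```text
knob [0.56419468 0.12655765 0.22544234]
wrist 1891 [195.   39.6] [0.544  0.1509 0.0525] [[164.0, 31.0], [190.0, 8.0], [226.0, 48.0], [200.0, 72.0]]
scene 989 [443.7  38.7] [-2.3541  0.657   0.0525] [[420.0, 32.0], [453.0, 16.0], [468.0, 45.0], [435.0, 62.0]]
scene 118 [367.7  70.1] [-1.0331  0.0909  0.0525] [[360.0, 74.0], [361.0, 65.0], [375.0, 66.0], [374.0, 75.0]]
scene 216 [399.2  73.2] [-1.0045  0.2602  0.0525] [[383.0, 76.0], [383.0, 66.0], [415.0, 68.0], [414.0, 79.0]]
scene 395 [293.3 197.7] [ 0.4694 -0.049   0.0525] [[277.0, 204.0], [292.0, 181.0], [310.0, 193.0], [295.0, 216.0]]
scene 265 [377.1 223.6] [0.5427 0.1572 0.0525] [[361.0, 223.0], [389.0, 214.0], [393.0, 225.0], [364.0, 235.0]]
side 205 [294.8 232.8] [ 0.5612 -0.0969  0.0525] [[285.0, 236.0], [291.0, 223.0], [306.0, 230.0], [299.0, 243.0]]
side 145 [263.5 287.5] [0.5514 0.1475 0.0525] [[256.0, 283.0], [269.0, 280.0], [273.0, 298.0], [261.0, 301.0]]
w (313, 40) [0.6588 0.1446]
w (183, 152) [0.5335 0.0378]
w (70, 22) [0.4006 0.1911]
w (165, 30) [0.5163 0.161 ]
w (200, 70) [0.5523 0.1168]
w (225, 55) [0.5764 0.1302]
s (325, 211) [0.5355 0.0373]
s (446, 224) [0.5297 0.3051]
d (224, 273) [0.6551 0.144 ]
d (290, 260) [0.5246 0.0403]
d (319, 318) [0.3946 0.2148]
```

View pics/crop2.png

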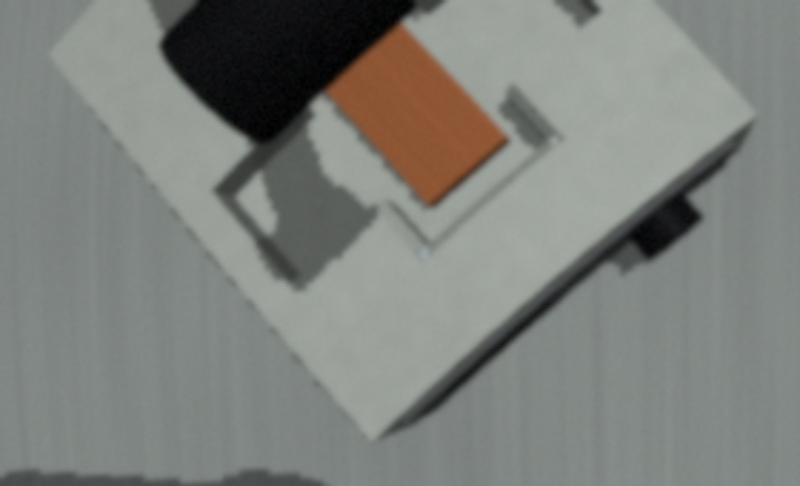

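Estimates in world coordinates:
- **Silver block:** about (0.641,−0.196), long axis −46°.
- **Pocket:** about (0.541,0.155), heater x axis about 130.8°.
- **Knob:** (0.564,0.127,0.225), clamp about 0.77 rad.

I'll move above the knob and turn the tool so that its x axis is opposite to the heater's x axis.

```bash
python3 -m crank '[[0,0,-35,0,0,0,1],[0,0,-35,0,0,0,1],[31.5,-15,0,0,0,0,1],[31.5,-15,0,0,0,0,1],[31.5,-15,0,0,0,0,1],[31.5,-15,0,0,0,0,1],[0,0,0,0,0,0.12,1],[0,0,0,0,0,0.12,1],[0,0,0,0,0,0.12,1],[0,0,0,0,0,0.12,1]]' 25
python3 -m crank '[[0,0,0,0,0,0.12,1],[0,0,0,0,0,0.12,1],[0,0,0,0,0,0.12,1],[0,0,0,0,0,0.12,1],[0,0,0,0,0,0.12,1],[0,0,0,0,0,0.12,1],[0,0,0,0,0,0.12,1],[0,0,0,0,0,0.12,1],[0,0,0,0,0,0.12,1],[0,0,0,0,0,0.12,1]]'
python3 -m crank '[[0,0,0,0,0,0.12,1],[0,0,0,0,0,0.12,1],[0,0,0,0,0,0.12,1],[0,0,0,0,0,0.12,1],[0,0,0,0,0,0.12,1],[0,0,0,0,0,0.12,1],[0,0,0,0,0,0.03,1],[0,0,0,0,0,0,1],[0,0,0,0,0,0,1],[0,0,0,0,0,0,1]]'
cat >> h.py <<'E'
def st():
    o=ctrl.get_obs(); M=Ro.from_rotvec(o['tool_rot']).as_matrix()
    print('t',round(o['t'],2),'pos',np.round(o['tool_pos'],4),'yaw',round(np.degrees(np.arctan2(M[1,0],M[0,0])),2),'z',M[:,2].round(3),'F',np.round(o['contact_force'],1),'op',round(o['opening'],4),'grip',round(o['grip_force'],1),'q6',round(o['q'][5],2)); return o,M
def to(X):
    o,M=st(); print('shift mm (tool)',(M.T@(np.array(X)-o['tool_pos'])*1000).round(1))
E
python3 - <<'E'
from h import *
to([.5642,.1266,.2067])
im,o=grab('wrist','w1.png')
print(proj('wrist',np.array([.5642,.1266,.2254]),o),[onz('scene',p,0)[:2].round(3) for p in[(293,238)]])
E
```

```text
t: 0.98
tool_pos: [0.5646, 0.1264, 0.3009]
tool_rot: [-2.69, -1.623, 0.001]
contact_force: [-0.2, 0.4, -0.8]
opening: 0.0857
grip_force: 0.0
t: 1.82
tool_pos: [0.5648, 0.126, 0.3008]
tool_rot: [3.136, -0.181, -0.001]
contact_force: [0.4, 0.2, 0.3]
opening: 0.0856
grip_force: 0.0
t: 2.65
tool_pos: [0.5649, 0.126, 0.3011]
tool_rot: [2.856, -1.307, -0.001]
contact_force: [0.6, -0.2, 0.4]
opening: 0.0855
grip_force: 0.0
t 2.65 pos [0.5649 0.126  0.3011] yaw -49.18 z [-0. -0. -1.] F [ 0.6 -0.2  0.4] op 0.0855 grip 0.0 q6 2.52
shift mm (tool) [-0.9  0.1 94.4]
[275.19211848 220.53420749] [array([ 0.567, -0.03 ])]
```

View pics/w1.png

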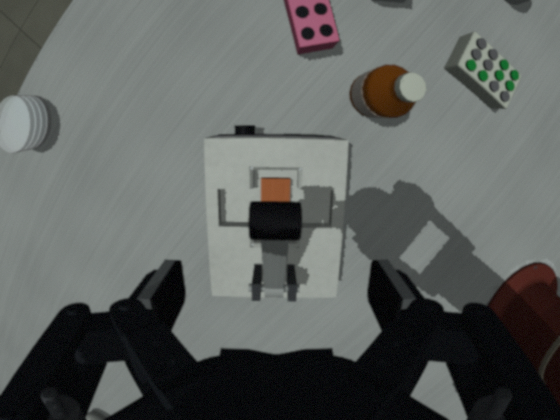

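The wrist view shows the knob at (275,220), as predicted, with the heater square to the image, the orange plate in the pocket and the bottle clear at (390,90). I'll refine the heater pose from this image, then lower and pinch.

```bash
python3 - <<'E'
from h import *
W=cv2.imread('pics/w1.png');g=cv2.cvtColor(W,cv2.COLOR_BGR2GRAY).astype(float)
o=ctrl.get_obs()
def edge(rows=None,cols=None,a=0,b=0):
    P=[]
    for k in (rows if rows is not None else cols):
        l=cv2.GaussianBlur(g,(3,3),0)[k,a:b] if rows is not None else cv2.GaussianBlur(g,(3,3),0)[a:b,k]
        i=np.argmax(np.abs(np.diff(l)))+a+.5
        P.append((i,k) if rows is not None else (k,i))
    X=np.array([onz('wrist',p,.065,o)[:2] for p in P]); vx,vy,x,y=cv2.fitLine(X.astype(np.float32),cv2.DIST_HUBER,0,1e-5,1e-5).ravel()
    return np.degrees(np.arctan2(vy,vx)),np.array([x,y])
L=edge(rows=range(150,285,5),a=198,b=222); R=edge(rows=range(150,185,5),a=335,b=360)
F=edge(cols=list(range(262,340,4)),a=130,b=150)
print(L,R,F)
h=cv2.cvtColor(W,cv2.COLOR_BGR2HSV)
m=((h[...,0]<16)&(h[...,1]>110)&(h[...,2]>110)); m[:150]=0;m[:,:240]=0;m[:,320:]=0;m[220:]=0
p=np.argwhere(m)[:,::-1]; print(p.min(0),p.max(0))
a=np.radians(-49.2);ex=-np.array([np.cos(a),np.sin(a)]);ey=np.array([-ex[1],ex[0]])
for n,q in(('L',L),('R',R),('F',F)): print(n,'along x',q[1]@ex,'along y',q[1]@ey)
for q in[(p[:,0].min(),190),(p[:,0].max()+1,190),(277,p[:,1].min())]:
    X=onz('wrist',q,.0525,o)[:2];print('plate',X@ex,X@ey)
for q in[(252,185),(299,185),(276,169)]:
    X=onz('wrist',q,.065,o)[:2];print('mouth',X@ex,X@ey)
E
python3 -m crank '[[-1,0,10,0,0,0,1],[0,0,10,0,0,0,1],[0,0,10,0,0,0,1],[0,0,12,0,0,0,1],[0,0,12,0,0,0,1],[0,0,12,0,0,0,1],[0,0,10,0,0,0,1],[0,0,8,0,0,0,1],[0,0,6,0,0,0,0.5],[0,0,4,0,0,0,0.2]]' 25
python3 -m crank '[[0,0,0,0,0,0,0],[0,0,0,0,0,0,-0.4],[0,0,0,0,0,0,-0.4],[0,0,0,0,0,0,-0.4],[0,0,0,0,0,0,-0.4],[0,0,0,0,0,0,-0.4],[0,0,0,0,0,0,-0.4],[0,0,0,0,0,0,-0.4],[0,0,0,0,0,0,-0.4],[0,0,0,0,0,0,-0.4]]' 25
```

```text
(np.float32(-50.699215), array([0.5946651 , 0.22109927], dtype=float32)) (np.float32(-50.533928), array([0.5105424 , 0.05857015], dtype=float32)) (np.float32(40.223488), array([0.58232605, 0.07892137], dtype=float32))
[262 178] [289 200]
L along x -0.2211953794281795 along y -0.5946293682168128
R along x -0.2892616016253782 along y -0.4247490124075911
F along x -0.32076075526538605 along y -0.49238679347821085
plate -0.2554574846136934 -0.5264850620187254
plate -0.2554598152609438 -0.49191598713819557
plate -0.2705199824688978 -0.5079803662534047
mouth -0.26445741054897093 -0.5378190207003063
mouth -0.2644574076562513 -0.481792325844047
mouth -0.2837032000547584 -0.5092121003121718
t: 3.53
tool_pos: [0.5641, 0.1267, 0.2062]
tool_rot: [2.856, -1.308, -0.001]
contact_force: [0.0, 0.2, 0.8]
opening: 0.0639
grip_force: 0.0
t: 4.37
tool_pos: [0.565, 0.1272, 0.2079]
tool_rot: [-2.854, 1.308, -0.002]
contact_force: [2.9, 4.2, -1.0]
opening: 0.0351
grip_force: 30.9
```

```bash
python3 -c "
import numpy as np
a=.763+np.arange(21)*.0585
d=np.diff(np.c_[170*np.cos(a),-170*np.sin(a)],axis=0)
print(d.round(1).tolist())"
```

```text
[[-7.1, -7.0], [-7.5, -6.6], [-7.8, -6.1], [-8.2, -5.6], [-8.5, -5.2], [-8.8, -4.6], [-9.0, -4.1], [-9.3, -3.6], [-9.5, -3.0], [-9.6, -2.5], [-9.8, -1.9], [-9.9, -1.3], [-9.9, -0.8], [-9.9, -0.2], [-9.9, 0.4], [-9.9, 1.0], [-9.8, 1.6], [-9.7, 2.1], [-9.6, 2.7], [-9.4, 3.2]]
```

```bash
python3 -m crank '[[0,0,0,0,0,0.016,-0.4],[-7,0,-7,0,0,0,-0.4],[-7.5,0,-6.5,0,0,0,-0.4],[-8,0,-6,0,0,0,-0.4],[-8,0,-5.5,0,0,0,-0.4],[-8.5,0,-5,0,0,0,-0.4],[-9,0,-4.5,0,0,0,-0.4],[-9,0,-4,0,0,0,-0.4],[-9,0,-3.5,0,0,0,-0.4],[0,0,0,0,0,0,-0.4]]' 25
python3 -c "from h import *; st()"
```

```text
t: 5.2
tool_pos: [0.5222, 0.1782, 0.2502]
tool_rot: [-2.845, 1.329, -0.003]
contact_force: [2.5, 3.8, 0.3]
opening: 0.0356
grip_force: 27.5
t 5.2 pos [0.5222 0.1782 0.2502] yaw -50.06 z [ 0.003  0.    -1.   ] F [2.5 3.8 0.3] op 0.0356 grip 27.5 q6 2.64
```

```bash
python3 -m crank '[[-9.5,0,-3,0,0,0,-0.4],[-9.5,0,-2.5,0,0,0,-0.4],[-10,0,-2,0,0,0,-0.4],[-10,0,-1.5,0,0,0,-0.4],[-10,0,-1,0,0,0,-0.4],[-10,0,0,0,0,0,-0.4],[-10,0,0.5,0,0,0,-0.4],[-10,0,1,0,0,0,-0.4],[-10,0,1.5,0,0,0,-0.4],[-10,0,2,0,0,0,-0.4]]' 25
python3 -m crank '[[-9.5,0,2.5,0,0,0,-0.4],[-9.5,0,3,0,0,0,-0.4],[0,0,0,0,0,0,-0.4],[0,0,0,0,0,0,0.2],[0,0,0,0,0,0,1],[0,0,0,0,0,0,1],[0,0,0,0,0,0,1],[0,0,-20,0,0,0,1],[0,0,-30,0,0,0,1],[0,0,-30,0,0,0,1]]' 25
python3 -c "from h import *; st()"
```

```text
t: 6.03
tool_pos: [0.4594, 0.2531, 0.2554]
tool_rot: [-2.845, 1.332, -0.005]
contact_force: [4.2, -2.2, 1.7]
opening: 0.0355
grip_force: 27.4
t: 6.87
tool_pos: [0.4456, 0.2674, 0.3279]
tool_rot: [2.842, -1.331, -0.005]
contact_force: [-0.2, 0.4, 0.3]
opening: 0.0858
grip_force: 0.0
t 6.87 pos [0.4456 0.2674 0.3279] yaw -50.18 z [-0.004 -0.002 -1.   ] F [-0.2  0.4  0.3] op 0.0858 grip 0.0 q6 2.84
```

```bash
python3 -m crank '[[35,0,0,0,0,0,1],[35,0,0,0,0,0,1],[35,0,0,0,0,0,1],[35,0,0,0,0,0,1],[8,0,0,0,0,0,1],[0,0,0,0,0,0,1],[0,0,0,0,0,0,1],[0,0,0,0,0,0,1],[0,0,0,0,0,0,1],[0,0,0,0,0,0,1]]' 25
python3 - <<'E'
from h import *
st();im,o=grab('wrist','w2.png'); grab('side','side2.png')
np.save('o2.npy',np.r_[o['tool_pos'],o['tool_rot']])
E
```

```text
t: 7.7
tool_pos: [0.5406, 0.1555, 0.329]
tool_rot: [-2.847, 1.329, -0.0]
contact_force: [-0.1, -0.5, -0.2]
opening: 0.0855
grip_force: 0.0
t 7.7 pos [0.5406 0.1555 0.329 ] yaw -50.04 z [ 0.  0. -1.] F [-0.1 -0.5 -0.2] op 0.0855 grip 0.0 q6 2.59
```

View pics/w2.png

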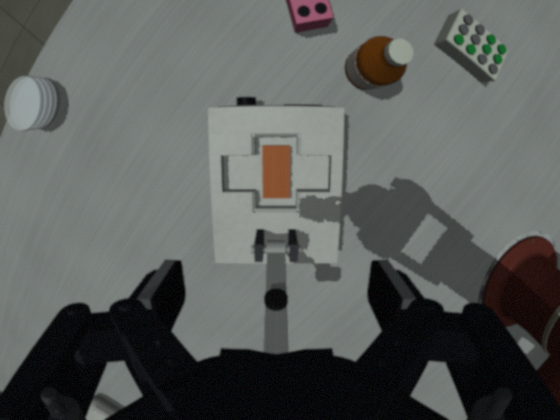

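The clamp is well back, with the foot at (275,298). The pocket is clear and centred near (277,172). I'll measure it precisely.

```bash
python3 - <<'E'
from h import *
v=np.load('o2.npy');o=dict(tool_pos=v[:3],tool_rot=v[3:])
W=cv2.imread('pics/w2.png');g=cv2.GaussianBlur(cv2.cvtColor(W,cv2.COLOR_BGR2GRAY).astype(np.float32),(3,3),0)
def edge(ks,a,b,hor):
    P=[]
    for k in ks:
        l=g[k,a:b] if hor else g[a:b,k]; d=np.abs(np.diff(l)); i=int(d.argmax())
        P.append((a+i+.5,k) if hor else (k,a+i+.5))
    X=np.array([onz('wrist',p,.065,o)[:2] for p in P],np.float32); vx,vy,x,y=cv2.fitLine(X,cv2.DIST_HUBER,0,1e-5,1e-5).ravel()
    return np.degrees(np.arctan(vy/vx)),np.array([x,y])
E={'L':edge(range(115,255,4),198,226,1),'R':edge(list(range(115,185,4)),333,355,1),'F':edge(list(range(262,335,4)),98,113,0)}
h=cv2.cvtColor(W,cv2.COLOR_BGR2HSV); m=((h[...,0]<16)&(h[...,1]>110)&(h[...,2]>90)).astype(np.uint8); m[:, :245]=0;m[:,310:]=0;m[:130]=0;m[215:]=0
r=cv2.minAreaRect(np.argwhere(m)[:,::-1].astype(np.float32)); print(r)
pc=onz('wrist',r[0],.0525,o)[:2]
bp=np.array([onz('wrist',p,.0525,o)[:2] for p in cv2.boxPoints(r)]); d=[bp[(i+1)%4]-bp[i] for i in range(4)]; print([(np.hypot(*k).round(4),np.degrees(np.arctan(k[1]/k[0])).round(2)) for k in d])
for yaw in(129.5,129.9,130.3):
    a=np.radians(yaw);ex=np.array([np.cos(a),np.sin(a)]);ey=np.array([-ex[1],ex[0]])
    cx=E['F'][1]@ex+.085; cy=(E['L'][1]@ey+E['R'][1]@ey)/2
    print(yaw,'center from edges',(cx*ex+cy*ey).round(4),'width',E['R'][1]@ey-E['L'][1]@ey,'plate',pc.round(4),'knob y off',(np.array([.4456,.2674])@ey-cy).round(4))
print({k:E[k][0].round(2) for k in E})
E
```

```text
((276.0, 171.5), (51.0, 26.0), 90.0)
[(np.float64(0.0335), np.float64(39.96)), (np.float64(0.0678), np.float64(-49.58)), (np.float64(0.0346), np.float64(39.96)), (np.float64(0.0678), np.float64(-50.51))]
129.5 center from edges [0.5398 0.155 ] width 0.16864454166770654 plate [0.5402 0.1549] knob y off 0.0012
129.9 center from edges [0.5396 0.1551] width 0.1690065801553891 plate [0.5402 0.1549] knob y off 0.0001
130.3 center from edges [0.5394 0.1553] width 0.16936038150078747 plate [0.5402 0.1549] knob y off -0.0009
{'L': np.float32(-50.77), 'R': np.float32(-49.82), 'F': np.float32(40.48)}
```

```bash
python3 -m crank '[[33.4,15,0,0,0,0,1],[33.4,15,0,0,0,0,1],[33.4,15,0,0,0,0,1],[33.4,15,0,0,0,0,1],[33.4,15,0,0,0,0,1],[33.4,15,0,0,0,0,1],[33.4,15,0,0,0,0,1],[33.4,15,0,0,0,0,1],[33.4,15,0,0,0,0,1],[33.4,15,0,0,0,0,1]]' 40
python3 -m crank '[[0,0,10,0,0,-0.074,1],[0,0,30,0,0,0,1],[0,0,30,0,0,0,1],[0,0,30,0,0,0,1],[0,0,20,0,0,0,1],[0,0,0,0,0,0,1],[0,0,0,0,0,0,1],[0,0,0,0,0,0,1],[0,0,0,0,0,0,1],[0,0,0,0,0,0,1]]'
python3 - <<'E'
from h import *
st();im,o=grab('wrist','w3.png')
I=im[:,:,::-1]; g=cv2.cvtColor(I,cv2.COLOR_BGR2GRAY)
e=proj('wrist',np.array([.6406,-.1963,.05]),o);print(e)
x,y=(e-[60,45]).astype(int)
N,l,s,ce=cv2.connectedComponentsWithStats((g[y:y+90,x:x+120]<75).astype(np.uint8))
for i in range(1,N): print(s[i].tolist(),(ce[i]+[x,y]).round(1),onz('wrist',ce[i]+[x,y],.05,o)[:2].round(4))
E
```

```text
t: 8.63
tool_pos: [0.6404, -0.1994, 0.329]
tool_rot: [-2.846, 1.33, -0.0]
contact_force: [0.3, 0.7, 0.3]
opening: 0.0856
grip_force: 0.0
t: 9.47
tool_pos: [0.6413, -0.1985, 0.2117]
tool_rot: [2.893, -1.225, 0.007]
contact_force: [-0.4, 0.3, 0.3]
opening: 0.0852
grip_force: 0.0
t 9.47 pos [ 0.6413 -0.1985  0.2117] yaw -45.9 z [ 0.004 -0.002 -1.   ] F [-0.4  0.3  0.3] op 0.0852 grip 0.0 q6 1.96
[274.49667645 194.35319221]
[42, 10, 16, 15, 193] [263.2 165.8] [ 0.6676 -0.2088]
[66, 10, 16, 15, 195] [287.6 165.9] [ 0.6509 -0.2248]
[42, 39, 16, 16, 189] [263.6 195.7] [ 0.6472 -0.188 ]
[66, 39, 16, 16, 189] [287.4 195.6] [ 0.6308 -0.2041]
[65, 67, 18, 17, 231] [287.2 224.2] [ 0.6105 -0.1832]
[43, 68, 16, 15, 185] [264.3 224.1] [ 0.6268 -0.1675]
```

View pics/w3.png

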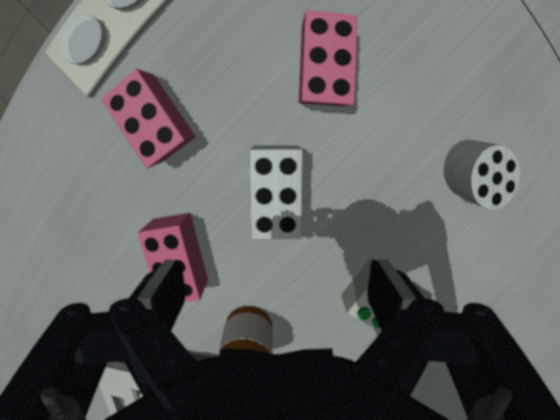

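The silver block is centred at (275,195) and square in view, with holes at z = 0.05 giving centre (0.639,−0.196). The nearest pink block at (170,255) is clear of the fingers. I'll descend and grip.

```bash
python3 -m crank '[[-3.3,0,20,0,0,-0.004,1],[0,0,30,0,0,0,1],[0,0,30,0,0,0,1],[0,0,30,0,0,0,1],[0,0,30,0,0,0,1],[0,0,20,0,0,0,1],[0,0,15,0,0,0,1],[0,0,12,0,0,0,1],[0,0,8,0,0,0,1],[0,0,4,0,0,0,1]]' 40
python3 -m crank '[[0,0,0,0,0,0,0.6],[0,0,0,0,0,0,0],[0,0,0,0,0,0,0],[0,0,0,0,0,0,0],[0,0,0,0,0,0,0],[0,0,0,0,0,0,0],[0,0,0,0,0,0,0],[0,0,0,0,0,0,0],[0,0,0,0,0,0,0],[0,0,0,0,0,0,0]]' 50
python3 -c "from h import *; st()"
```

```text
t: 10.35
tool_pos: [0.6381, -0.1959, 0.0096]
tool_rot: [-2.895, 1.219, -0.0]
contact_force: [-0.0, 0.9, 0.6]
opening: 0.0852
grip_force: 0.0
t: 11.18
tool_pos: [0.6392, -0.1962, 0.0116]
tool_rot: [-2.895, 1.219, -0.005]
contact_force: [1.2, 0.5, 5.5]
opening: 0.0496
grip_force: 54.9
t 11.18 pos [ 0.6392 -0.1962  0.0116] yaw -45.67 z [ 0.003 -0.001 -1.   ] F [1.2 0.5 5.5] op 0.0496 grip 54.9 q6 1.96
```

```bash
python3 -m crank '[[0,0,-5,0,0,0,0],[0,0,-10,0,0,0,0],[0,0,-25,0,0,0,0],[0,0,-35,0,0,0,0],[0,0,-35,0,0,0,0],[0,0,-35,0,0,0,0],[0,0,-35,0,0,0,0],[0,0,-20,0,0,0,0],[0,0,-10,0,0,0,0],[0,0,0,0,0,0,0]]' 50
python3 -m crank '[[-15,-8,0,0,0,0,0],[-30,-16,0,0,0,0,0],[-34,-19,0,0,0,0,0],[-34,-19,0,0,0,0,0],[-34,-19,0,0,0,0,0],[-34,-19,0,0,0,0,0],[-34,-19,0,0,0,0,0],[-34,-19,0,0,0,0,0],[-34,-19,0,0,0,0,0],[-34,-18,0,0,0,0,0]]' 50
python3 -m crank '[[-3,0,0,0,0,0.0756,0],[0,0,0,0,0,0,0],[0,0,0,0,0,0,0],[0,0,0,0,0,0,0],[0,0,0,0,0,0,0],[0,0,0,0,0,0,0],[0,0,0,0,0,0,0],[0,0,0,0,0,0,0],[0,0,0,0,0,0,0],[0,0,0,0,0,0,0]]' 50
python3 - <<'E'
from h import *
to([.540,.155,.115]); im,o=grab('wrist','w4.png')
I=im[:,:,::-1]; g=cv2.cvtColor(I,cv2.COLOR_BGR2GRAY)
# block top expected z
zt=o['tool_pos'][2]-.0116+.05
e=proj('wrist',np.array([*o['tool_pos'][:2],zt]),o);print(e)
x,y=(e-[110,90]).astype(int);x=max(x,0);y=max(y,0)
N,l,s,ce=cv2.connectedComponentsWithStats((g[y:y+180,x:x+220]<60).astype(np.uint8))
for i in range(1,N):
    if s[i,4]>100: print(s[i].tolist(),(ce[i]+[x,y]).round(1),onz('wrist',ce[i]+[x,y],zt,o)[:2].round(4))
E
```

```text
t: 12.02
tool_pos: [0.6385, -0.1961, 0.2225]
tool_rot: [2.895, -1.219, 0.006]
contact_force: [1.1, -0.6, -5.1]
opening: 0.0494
grip_force: 54.0
t: 12.85
tool_pos: [0.5384, 0.1551, 0.2157]
tool_rot: [2.892, -1.218, -0.009]
contact_force: [0.7, 0.5, -6.1]
opening: 0.0497
grip_force: 53.8
t: 13.68
tool_pos: [0.5396, 0.1552, 0.2199]
tool_rot: [-2.847, 1.328, -0.0]
contact_force: [-0.4, 0.1, -4.7]
opening: 0.0498
grip_force: 54.0
t 13.68 pos [0.5396 0.1552 0.2199] yaw -50.03 z [ 0.  0. -1.] F [-0.4  0.1 -4.7] op 0.0498 grip 54.0 q6 2.59
shift mm (tool) [  0.4  -0.2 104.9]
[274.37249948 311.467539  ]
[56, 0, 46, 42, 1565] [242.9 241.1] [0.5666 0.1398]
[123, 0, 46, 43, 1587] [309.4 241.4] [0.5489 0.1251]
[0, 39, 220, 141, 17493] [274.3 351.7] [0.5263 0.1712]
[61, 72, 43, 36, 1239] [246.  310.7] [0.548 0.162]
[121, 72, 43, 37, 1245] [306.  310.8] [0.5304 0.1473]
```

View pics/w4.png

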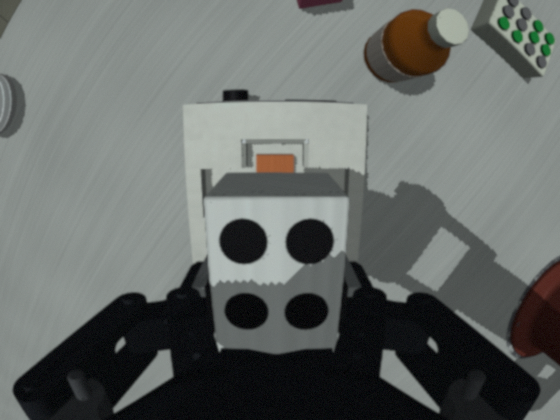

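The block is held square over the pocket, with its mid holes at (246,311) and (306,311) and the block's offset under 1 mm. I'll lower it.

```bash
python3 -m crank '[[0.4,-0.5,15,0,0,0,0],[0,0,20,0,0,0,0],[0,0,20,0,0,0,0],[0,0,20,0,0,0,0],[0,0,20,0,0,0,0],[0,0,15,0,0,0,0],[0,0,12,0,0,0,0],[0,0,8,0,0,0,0],[0,0,4,0,0,0,0],[0,0,0,0,0,0,0]]' 50
python3 -m crank '[[0,0,1.5,0,0,0,0],[0,0,1.5,0,0,0,0],[0,0,1.5,0,0,0,0],[0,0,1.5,0,0,0,0],[0,0,1.5,0,0,0,0],[0,0,1.5,0,0,0,0],[0,0,0,0,0,0,0],[0,0,0,0,0,0,0],[0,0,0,0,0,0,0],[0,0,0,0,0,0,0]]' 50
python3 -c "from h import *; st()"
```

```text
t: 14.57
tool_pos: [0.5398, 0.1554, 0.0852]
tool_rot: [2.847, -1.328, -0.001]
contact_force: [0.5, -0.7, -5.6]
opening: 0.0493
grip_force: 54.1
t: 15.4
tool_pos: [0.5402, 0.1555, 0.0769]
tool_rot: [-2.847, 1.328, -0.0]
contact_force: [0.8, 0.1, -5.0]
opening: 0.0494
grip_force: 54.1
t 15.4 pos [0.5402 0.1555 0.0769] yaw -50.01 z [ 0.  0. -1.] F [ 0.8  0.1 -5. ] op 0.0494 grip 54.1 q6 2.59
```

```bash
python3 -m crank '[[0,0,1,0,0,0,0],[0,0,1,0,0,0,0],[0,0,1,0,0,0,0],[0,0,1,0,0,0,0],[0,0,1,0,0,0,0],[0,0,1,0,0,0,0],[0,0,0,0,0,0,0],[0,0,0,0,0,0,0],[0,0,0,0,0,0,0],[0,0,0,0,0,0,0]]' 50
python3 -m crank '[[0,0,1,0,0,0,0],[0,0,1,0,0,0,0],[0,0,1,0,0,0,0],[0,0,1,0,0,0,0],[0,0,0,0,0,0,0],[0,0,0,0,0,0,0],[0,0,0,0,0,0,0],[0,0,0,0,0,0,0],[0,0,0,0,0,0,0],[0,0,0,0,0,0,0]]' 50
python3 -c "from h import *; st()"
```

```text
t: 16.23
tool_pos: [0.5402, 0.1554, 0.0709]
tool_rot: [-2.847, 1.328, -0.0]
contact_force: [-0.2, 0.2, -5.3]
opening: 0.0495
grip_force: 54.1
t: 17.07
tool_pos: [0.5402, 0.1555, 0.0669]
tool_rot: [-2.847, 1.328, -0.0]
contact_force: [0.1, -0.6, -5.9]
opening: 0.0494
grip_force: 54.1
t 17.07 pos [0.5402 0.1555 0.0669] yaw -50.01 z [ 0.  0. -1.] F [ 0.1 -0.6 -5.9] op 0.0494 grip 54.1 q6 2.59
```

```bash
python3 -m crank '[[0,0,1,0,0,0,0],[0,0,1,0,0,0,0],[0,0,1,0,0,0,0],[0,0,1,0,0,0,0],[0,0,0,0,0,0,0],[0,0,0,0,0,0,0],[0,0,0,0,0,0,0],[0,0,0,0,0,0,0],[0,0,0,0,0,0,0],[0,0,0,0,0,0,0]]' 50
python3 -m crank '[[0,0,1,0,0,0,0],[0,0,1,0,0,0,0],[0,0,1,0,0,0,0],[0,0,0,0,0,0,0],[0,0,0,0,0,0,0],[0,0,0,0,0,0,0],[0,0,0,0,0,0,0],[0,0,0,0,0,0,0],[0,0,0,0,0,0,0],[0,0,0,0,0,0,0]]' 50
python3 -c "from h import *; st()"
```

```text
t: 17.9
tool_pos: [0.5405, 0.1555, 0.0632]
tool_rot: [-2.847, 1.328, -0.001]
contact_force: [-3.6, -0.4, 4.9]
opening: 0.0494
grip_force: 55.2
t: 18.73
tool_pos: [0.5405, 0.1555, 0.0599]
tool_rot: [-2.846, 1.328, -0.001]
contact_force: [-0.1, 1.6, 2.4]
opening: 0.0492
grip_force: 55.1
t 18.73 pos [0.5405 0.1555 0.0599] yaw -50.01 z [ 0.001  0.    -1.   ] F [-0.1  1.6  2.4] op 0.0492 grip 55.1 q6 2.59
```

Contact with the plate, and it is sinking at about 5–11 N in total. I'll keep pressing until the force rises hard.

```bash
python3 -m crank '[[0,0,1,0,0,0,0],[0,0,1,0,0,0,0],[0,0,1,0,0,0,0],[0,0,0,0,0,0,0],[0,0,0,0,0,0,0],[0,0,0,0,0,0,0],[0,0,0,0,0,0,0],[0,0,0,0,0,0,0],[0,0,0,0,0,0,0],[0,0,0,0,0,0,0]]' 50
python3 -c "from h import *; st()"
```

```text
t: 19.57
tool_pos: [0.5405, 0.1555, 0.0571]
tool_rot: [-2.847, 1.328, -0.001]
contact_force: [-0.7, 0.3, 4.5]
opening: 0.0493
grip_force: 55.0
t 19.57 pos [0.5405 0.1555 0.0571] yaw -50.01 z [ 0.001  0.    -1.   ] F [-0.7  0.3  4.5] op 0.0493 grip 55.0 q6 2.59
```

```bash
python3 -m crank '[[0,0,1,0,0,0,0],[0,0,1,0,0,0,0],[0,0,0,0,0,0,0],[0,0,0,0,0,0,0],[0,0,0,0,0,0,0],[0,0,0,0,0,0,0],[0,0,0,0,0,0,0],[0,0,0,0,0,0,0],[0,0,0,0,0,0,0],[0,0,0,0,0,0,0]]' 50
python3 -c "from h import *; st()"
```

```text
t: 20.4
tool_pos: [0.5405, 0.1556, 0.0566]
tool_rot: [-2.847, 1.328, -0.0]
contact_force: [-4.8, -0.5, 13.2]
opening: 0.0493
grip_force: 56.3
t 20.4 pos [0.5405 0.1556 0.0566] yaw -50.0 z [ 0. -0. -1.] F [-4.8 -0.5 13.2] op 0.0493 grip 56.3 q6 2.59
```

```bash
python3 -m crank '[[0,0,1,0,0,0,0],[0,0,1,0,0,0,0],[0,0,0,0,0,0,0],[0,0,0,0,0,0,0],[0,0,0,0,0,0,0],[0,0,0,0,0,0,0],[0,0,0,0,0,0,0],[0,0,0,0,0,0,0],[0,0,0,0,0,0,0],[0,0,0,0,0,0,0]]' 50
python3 -c "from h import *; st()"
```

```text
t: 21.23
tool_pos: [0.5405, 0.1556, 0.0566]
tool_rot: [2.847, -1.327, -0.001]
contact_force: [-12.2, -1.0, 25.1]
opening: 0.0495
grip_force: 57.6
t 21.23 pos [0.5405 0.1556 0.0566] yaw -49.99 z [-0.001 -0.    -1.   ] F [-12.2  -1.   25.1] op 0.0495 grip 57.6 q6 2.59
```

The stop is hard: 25 N with no further travel, at exactly the predicted home height. I'll unload, release and rise.

```bash
python3 -m crank '[[0,0,-2,0,0,0,0],[0,0,-1.5,0,0,0,0],[0,0,0,0,0,0,0],[0,0,0,0,0,0,0.3],[0,0,0,0,0,0,1],[0,0,0,0,0,0,1],[0,0,0,0,0,0,1],[0,0,0,0,0,0,1],[0,0,0,0,0,0,1],[0,0,-5,0,0,0,1]]' 50
python3 -m crank '[[0,0,-10,0,0,0,1],[0,0,-20,0,0,0,1],[0,0,-35,0,0,0,1],[0,0,-35,0,0,0,1],[0,0,-35,0,0,0,1],[0,0,-35,0,0,0,1],[0,0,-35,0,0,0,1],[0,0,-35,0,0,0,1],[0,0,-25,0,0,0,1],[0,0,0,0,0,0,1]]' 25
python3 - <<'E'
from h import *
to([.4456,.2674,.33]); im,o=grab('wrist','w5.png'); g=cv2.cvtColor(im,cv2.COLOR_RGB2GRAY)
e=proj('wrist',np.array([.54,.155,.095]),o); x,y=(e-[50,60]).astype(int)
N,l,s,ce=cv2.connectedComponentsWithStats((g[y:y+120,x:x+100]<60).astype(np.uint8))
for i in range(1,N):
    if s[i,4]>60: print(s[i].tolist(),(ce[i]+[x,y]).round(1),onz('wrist',ce[i]+[x,y],.095,o)[:2].round(4))
E
```

```text
t: 22.07
tool_pos: [0.5391, 0.1553, 0.0602]
tool_rot: [2.846, -1.327, -0.003]
contact_force: [-0.1, -0.1, -0.7]
opening: 0.0852
grip_force: 0.0
t: 22.9
tool_pos: [0.5424, 0.1559, 0.3359]
tool_rot: [-2.84, 1.324, -0.018]
contact_force: [0.4, -0.7, 1.1]
opening: 0.085
grip_force: 0.0
t 22.9 pos [0.5424 0.1559 0.3359] yaw -50.0 z [ 0.014  0.002 -1.   ] F [ 0.4 -0.7  1.1] op 0.085 grip 0.0 q6 2.59
shift mm (tool) [-147.7    2.6    4.8]
[36, 32, 12, 11, 106] [270.5 155. ] [0.5671 0.1401]
[56, 32, 11, 11, 108] [290. 155.] [0.5494 0.1252]
[36, 56, 12, 11, 106] [270.6 178.9] [0.5484 0.1623]
[55, 56, 12, 11, 105] [289.7 179. ] [0.5309 0.1476]
[37, 79, 11, 11, 99] [270.8 202.2] [0.5298 0.1843]
[55, 79, 12, 11, 102] [289.6 202.1] [0.5123 0.1694]
```

View pics/w5.png

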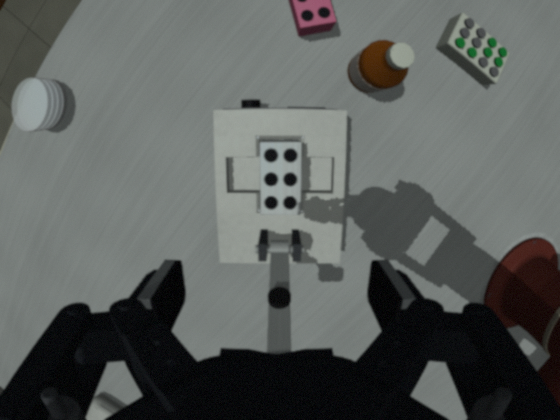

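The block sits in the pocket, six holes centred at (280,179), square and central. Now I'll return to the knob.

```bash
python3 -m crank '[[-20,0,0,0,0,0,1],[-35,0,0,0,0,0,1],[-35,0,0,0,0,0,1],[-35,0,0,0,0,0,1],[-20,0,0,0,0,0,1],[0,0,0,0,0,0,1],[0,0,0,0,0,0,1],[0,0,0,0,0,0,1],[0,0,0,0,0,0,1],[0,0,0,0,0,0,1]]' 25
python3 -c "from h import *; to([.4456,.2674,.2495])"
```

```text
t: 23.78
tool_pos: [0.4475, 0.2657, 0.3259]
tool_rot: [2.845, -1.33, -0.001]
contact_force: [0.4, -0.4, -1.0]
opening: 0.0855
grip_force: 0.0
t 23.78 pos [0.4475 0.2657 0.3259] yaw -50.1 z [-0.001 -0.    -1.   ] F [ 0.4 -0.4 -1. ] op 0.0855 grip 0.0 q6 2.84
shift mm (tool) [-2.5  0.3 76.4]
```

```bash
python3 -m crank '[[-2.5,0.3,10,0,0,0,1],[0,0,12,0,0,0,1],[0,0,12,0,0,0,1],[0,0,12,0,0,0,1],[0,0,12,0,0,0,1],[0,0,10,0,0,0,1],[0,0,6,0,0,0,1],[0,0,2.5,0,0,0,0.5],[0,0,0,0,0,0,0],[0,0,0,0,0,0,-0.4]]' 25
python3 -m crank '[[0,0,0,0,0,0,-0.4],[0,0,0,0,0,0,-0.4],[0,0,0,0,0,0,-0.4],[0,0,0,0,0,0,-0.4],[0,0,0,0,0,0,-0.4],[0,0,0,0,0,0,-0.4],[0,0,0,0,0,0,-0.4],[0,0,0,0,0,0,-0.4],[0,0,0,0,0,0,-0.4],[0,0,0,0,0,0,-0.4]]' 25
python3 - <<'E'
from h import *
o,M=st(); H=np.array([.540,.155])+.085*np.array([np.cos(np.radians(130)),np.sin(np.radians(130))])
d=(M.T@(np.r_[H,.108]-o['tool_pos']-np.array([0,0,.0187])))*1000; print(d)
a0=np.arctan2(d[2],d[0]); a0=np.arctan2(d[2],-d[0]); print('clamp a',a0,np.hypot(d[0],d[2]))
a=np.linspace(a0,0,37)
print(np.diff(np.c_[170*np.cos(a),-170*np.sin(a)],axis=0).round(1).tolist())
E
```

```text
t: 24.62
tool_pos: [0.4453, 0.2684, 0.2503]
tool_rot: [-2.847, 1.328, -0.001]
contact_force: [-0.1, 0.4, 0.1]
opening: 0.0517
grip_force: 0.0
t: 25.45
tool_pos: [0.4461, 0.2689, 0.2511]
tool_rot: [-2.844, 1.326, -0.003]
contact_force: [4.2, 2.5, 0.6]
opening: 0.0355
grip_force: 30.6
t 25.45 pos [0.4461 0.2689 0.2511] yaw -50.0 z [ 0.003  0.002 -1.   ] F [4.2 2.5 0.6] op 0.0355 grip 30.6 q6 2.84
[ 62.52758745   1.96777211 161.80788466]
clamp a 1.9395508677001851 173.46899069019022
[[8.6, -3.1], [8.8, -2.6], [8.9, -2.1], [9.0, -1.6], [9.1, -1.2], [9.1, -0.7], [9.2, -0.2], [9.2, 0.3], [9.1, 0.8], [9.1, 1.3], [9.0, 1.8], [8.9, 2.3], [8.7, 2.7], [8.6, 3.2], [8.4, 3.7], [8.2, 4.1], [7.9, 4.6], [7.7, 5.0], [7.4, 5.4], [7.1, 5.8], [6.8, 6.1], [6.4, 6.5], [6.1, 6.8], [5.7, 7.2], [5.3, 7.5], [4.9, 7.7], [4.5, 8.0], [4.0, 8.2], [3.6, 8.4], [3.1, 8.6], [2.7, 8.8], [2.2, 8.9], [1.7, 9.0], [1.2, 9.1], [0.7, 9.1], [0.2, 9.2]]
```

```bash
python3 -m crank '[[8.5,0,-3,0,0,0,-0.4],[9,0,-2.5,0,0,0,-0.4],[9,0,-2,0,0,0,-0.4],[9,0,-1.5,0,0,0,-0.4],[9,0,-1,0,0,0,-0.4],[9,0,-0.7,0,0,0,-0.4],[9,0,-0.2,0,0,0,-0.4],[9,0,0.3,0,0,0,-0.4],[9,0,0.8,0,0,0,-0.4],[9,0,1.3,0,0,0,-0.4]]' 25
python3 -m crank '[[9,0,1.8,0,0,0,-0.4],[9,0,2.3,0,0,0,-0.4],[9,0,2.7,0,0,0,-0.4],[8.5,0,3.2,0,0,0,-0.4],[8.5,0,3.7,0,0,0,-0.4],[8,0,4,0,0,0,-0.4],[8,0,4.5,0,0,0,-0.4],[8,0,5,0,0,0,-0.4],[7.5,0,5.4,0,0,0,-0.4],[0,0,0,0,0,0,-0.4]]' 25
python3 - <<'E'
from h import *
o,M=st(); H=np.array([.540,.155])+.085*np.array([np.cos(np.radians(130)),np.sin(np.radians(130))])
d=(M.T@(np.r_[H,.108]-o['tool_pos']-np.array([0,0,.0187])))*1000; print(d)
a0=np.arctan2(d[2],-d[0]); print('clamp a',a0,np.hypot(d[0],d[2]))
a=np.linspace(a0,0,18)
print(np.diff(np.c_[170*np.cos(a),-170*np.sin(a)],axis=0).round(1).tolist())
E
```

```text
t: 26.28
tool_pos: [0.503, 0.2011, 0.2596]
tool_rot: [-2.844, 1.325, 0.001]
contact_force: [0.6, 6.0, 1.7]
opening: 0.0357
grip_force: 30.8
t: 27.12
tool_pos: [0.5534, 0.141, 0.2262]
tool_rot: [-2.845, 1.328, -0.006]
contact_force: [7.1, 2.5, 1.5]
opening: 0.0356
grip_force: 31.9
t 27.12 pos [0.5534 0.141  0.2262] yaw -50.06 z [ 0.005  0.    -1.   ] F [7.1 2.5 1.5] op 0.0356 grip 31.9 q6 2.56
[-104.67710112    1.8657328   136.56223341]
clamp a 0.9168086658526414 172.0655081417771
[[7.1, 5.8], [6.8, 6.1], [6.5, 6.5], [6.1, 6.8], [5.7, 7.2], [5.3, 7.5], [4.9, 7.7], [4.5, 8.0], [4.1, 8.2], [3.6, 8.4], [3.1, 8.6], [2.7, 8.8], [2.2, 8.9], [1.7, 9.0], [1.2, 9.1], [0.7, 9.1], [0.2, 9.2]]
```

```bash
python3 -m crank '[[7,0,6,0,0,0,-0.4],[7,0,6,0,0,0,-0.4],[6.5,0,6.5,0,0,0,-0.4],[6,0,7,0,0,0,-0.4],[5.5,0,7,0,0,0,-0.4],[5.5,0,7.5,0,0,0,-0.4],[5,0,7.5,0,0,0,-0.4],[4.5,0,8,0,0,0,-0.4],[4,0,8,0,0,0,-0.4],[0,0,0,0,0,0,-0.4]]' 25
python3 - <<'E'
from h import *
o,M=st(); H=np.array([.540,.155])+.085*np.array([np.cos(np.radians(130)),np.sin(np.radians(130))])
d=(M.T@(np.r_[H,.108]-o['tool_pos']-np.array([0,0,.0187])))*1000; print(d)
a0=np.arctan2(d[2],-d[0]); print('clamp a',a0,np.hypot(d[0],d[2]))
a=np.linspace(a0,0,9)
print(np.diff(np.c_[170*np.cos(a),-170*np.sin(a)],axis=0).round(1).tolist())
E
```

```text
t: 27.95
tool_pos: [0.5865, 0.1015, 0.1622]
tool_rot: [-2.845, 1.328, -0.009]
contact_force: [10.6, 1.6, 0.9]
opening: 0.0355
grip_force: 34.0
t 27.95 pos [0.5865 0.1015 0.1622] yaw -50.05 z [ 0.006 -0.001 -1.   ] F [10.6  1.6  0.9] op 0.0355 grip 34.0 q6 2.49
[-156.12670286    1.64475101   72.17065257]
clamp a 0.4329999237025838 172.00043732427073
[[3.6, 8.5], [3.2, 8.6], [2.7, 8.8], [2.2, 8.9], [1.7, 9.0], [1.2, 9.1], [0.7, 9.2], [0.2, 9.2]]
```

```bash
python3 -m crank '[[3.5,-1,8.5,0,0,0,-0.4],[3,0,8.5,0,0,0,-0.4],[2.5,0,9,0,0,0,-0.4],[2,0,9,0,0,0,-0.4],[1.5,0,9,0,0,0,-0.4],[1,0,9,0,0,0,-0.4],[0.5,0,9,0,0,0,-0.4],[0,0,6,0,0,0,-0.4],[0,0,0,0,0,0,-0.4],[0,0,0,0,0,0,-0.4]]' 25
python3 - <<'E'
from h import *
o,M=st(); H=np.array([.540,.155])+.085*np.array([np.cos(np.radians(130)),np.sin(np.radians(130))])
d=(M.T@(np.r_[H,.108]-o['tool_pos']-np.array([0,0,.0187])))*1000; print(d)
print('clamp a',np.arctan2(d[2],-d[0]))
E
```

```text
t: 28.78
tool_pos: [0.5962, 0.0899, 0.0944]
tool_rot: [2.845, -1.328, 0.011]
contact_force: [9.3, -4.5, -0.8]
opening: 0.0353
grip_force: 36.6
t 28.78 pos [0.5962 0.0899 0.0944] yaw -50.04 z [ 0.006 -0.005 -1.   ] F [ 9.3 -4.5 -0.8] op 0.0353 grip 36.6 q6 2.47
[-171.03364009    1.35179403    3.84185357]
clamp a 0.022458784160405136
```

```bash
python3 -m crank '[[-0.5,0,1.5,0,0,0,-0.4],[-0.5,0,1.5,0,0,0,-0.4],[0,0,1.5,0,0,0,-0.4],[0,0,1,0,0,0,-0.4],[0,0,0,0,0,0,-0.4],[0,0,0,0,0,0,-0.4],[0,0,0,0,0,0,-0.4],[0,0,0,0,0,0,-0.4],[0,0,0,0,0,0,-0.4],[0,0,0,0,0,0,-0.4]]' 25
python3 -c "from h import *; st()"
```

```text
t: 29.62
tool_pos: [0.5962, 0.09, 0.0902]
tool_rot: [2.845, -1.328, 0.014]
contact_force: [8.1, -7.9, 2.3]
opening: 0.0358
grip_force: 37.3
t 29.62 pos [0.5962 0.09   0.0902] yaw -50.04 z [ 0.007 -0.006 -1.   ] F [ 8.1 -7.9  2.3] op 0.0358 grip 37.3 q6 2.48
```

```bash
python3 -m crank '[[1,0,1.5,0,0,0,-0.4],[0.5,0,1.5,0,0,0,-0.4],[0,0,1,0,0,0,-0.4],[0,0,0,0,0,0,-0.4],[0,0,0,0,0,0,-0.4],[0,0,0,0,0,0,-0.4],[0,0,0,0,0,0,-0.4],[0,0,0,0,0,0,-0.4],[0,0,0,0,0,0,-0.4],[0,0,0,0,0,0,-0.4]]' 25
python3 -c "from h import *; st()"
```

```text
t: 30.45
tool_pos: [0.5962, 0.09, 0.0872]
tool_rot: [2.846, -1.327, 0.009]
contact_force: [1.2, -4.4, 9.3]
opening: 0.0354
grip_force: 38.3
t 30.45 pos [0.5962 0.09   0.0872] yaw -50.02 z [ 0.004 -0.004 -1.   ] F [ 1.2 -4.4  9.3] op 0.0354 grip 38.3 q6 2.47
```

```bash
python3 -m crank '[[0,0,1.5,0,0,0,-0.4],[0,0,1.5,0,0,0,-0.4],[0,0,0,0,0,0,-0.4],[0,0,0,0,0,0,-0.4],[0,0,0,0,0,0,-0.4],[0,0,0,0,0,0,-0.4],[0,0,0,0,0,0,-0.4],[0,0,0,0,0,0,-0.4],[0,0,0,0,0,0,-0.4],[0,0,0,0,0,0,-0.4]]' 25
python3 -c "from h import *; st()"
```

```text
t: 31.28
tool_pos: [0.5963, 0.0901, 0.087]
tool_rot: [2.845, -1.327, 0.008]
contact_force: [-5.3, -5.2, 22.2]
opening: 0.0355
grip_force: 40.0
t 31.28 pos [0.5963 0.0901 0.087 ] yaw -50.0 z [ 0.004 -0.004 -1.   ] F [-5.3 -5.2 22.2] op 0.0355 grip 40.0 q6 2.47
```

Stopped hard (22 N with no travel), so the clamp is on its end stop. I'll unload, open, and rise clear.

```bash
python3 -m crank '[[0,0,-2,0,0,0,-0.4],[0,0,-1.5,0,0,0,-0.4],[0,0,0,0,0,0,-0.4],[0,0,0,0,0,0,0],[0,0,0,0,0,0,0.6],[0,0,0,0,0,0,1],[0,0,0,0,0,0,1],[0,0,0,0,0,0,1],[0,0,0,0,0,0,1],[0,0,0,0,0,0,1]]' 25
python3 -m crank '[[0,0,-8,0,0,0,1],[0,0,-15,0,0,0,1],[0,0,-25,0,0,0,1],[0,0,-30,0,0,0,1],[0,0,-30,0,0,0,1],[0,0,-30,0,0,0,1],[0,0,-30,0,0,0,1],[0,0,-20,0,0,0,1],[0,0,0,0,0,0,1],[0,0,0,0,0,0,1]]' 25
python3 - <<'E'
from h import *
st(); a,_=grab('side','sd6.png'); b,_=grab('scene','sc6.png')
kn=[]
for n,I,(x,y,w,h) in(('scene',b,(300,160,110,80)),('side',a,(215,220,100,90))):
    g=I.max(2)[y:y+h,x:x+w];N,l,s,ce=cv2.connectedComponentsWithStats((g<60).astype(np.uint8))
    print(n,[(s[i].tolist(),(ce[i]+[x,y]).round(1).tolist()) for i in range(1,N) if s[i,4]>40], proj(n,np.array([.595,.0897,.108])))
c=lambda I,x,y:cv2.resize(I[y:y+150,x:x+150,::-1],(400,400),interpolation=cv2.INTER_CUBIC)
cv2.imwrite('pics/f.png',np.hstack([c(b,310,140),c(a,200,200)]))
E
```

```text
t: 32.12
tool_pos: [0.5937, 0.0924, 0.0849]
tool_rot: [2.847, -1.327, -0.001]
contact_force: [-0.4, 0.6, 0.3]
opening: 0.0853
grip_force: 0.0
t: 32.95
tool_pos: [0.5947, 0.0924, 0.2755]
tool_rot: [-2.846, 1.327, -0.006]
contact_force: [-1.2, 0.3, -1.0]
opening: 0.0851
grip_force: 0.0
t 32.95 pos [0.5947 0.0924 0.2755] yaw -50.0 z [ 0.004  0.    -1.   ] F [-1.2  0.3 -1. ] op 0.0851 grip 0.0 q6 2.47
scene [([39, 43, 19, 18, 210], [348.0, 211.5]), ([29, 65, 13, 15, 102], [334.8, 232.5])] [347.75945587 210.93252811]
side [([33, 26, 16, 11, 88], [254.8, 249.8])] [255.28519565 251.00353391]
```

View pics/f.png

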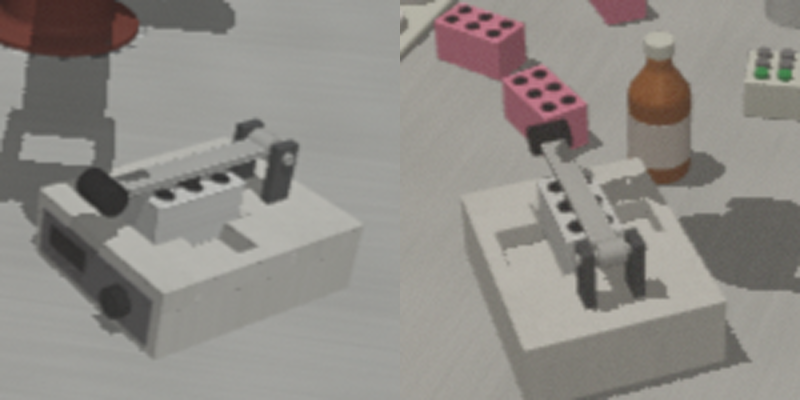

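Both views show the clamp level over the seated block. The knob is at scene (348,211) and side (255,250), matching the predicted closed position, and the bottle and rack are undisturbed.

```bash
python3 -c "
from station import ctrl
print(ctrl.finish_job())"
```

```text
the job is handed in; nothing more can be done
None
```

I pressed the silver block fully home in the heater pocket, then closed the clamp to its end stop and let go. The job was handed in at about 33 s, with the bottle, rack and round block never touched.

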